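# Clear the polishing box, try its cover and hold it open

## Task

Stone chips lie on the cover of the blue polishing box: hold the orange scraper block and sweep all three with it, not with the fingers, into the black tray on the box's left side, then set the block back down on the table. Next, before touching the yellow release button, tug the cover up by its black bar handle to learn whether it is caught; if it is, push the button fully down. Then raise the cover at least half-way to upright and finish still holding it up there, since it falls shut by itself; leave the tape roll and the green stone alone.

Things in the scene. Friction and masses are not known exactly. Their poses are not given: they have to be found in the camera images.
- box: Blue open-topped polishing box, fixed to the table, 150 (x) x 170 (y) x 90 mm high. Origin: centre of its underside, at table height; x points from its front to its hinge side, y to its left, z up. Its aluminium cover has a flat top at z = 98 mm, x -73 to +73, y -85 to +85 mm. Grey latch housing on its right: x -75 to +5, y -130 to -85 mm, top z = 94 mm.
- tray (a point): Centre of the floor of the black open tray fixed to the box's left side: at x = 10, y = 126, z = 3 mm in the box frame. Inside 114 (x) x 76 (y) mm, rim 50 mm above the table, 48 mm below the cover's top; the tray adjoins the cover's left edge.
- cover (a joint): Cover angle, rad: 0 shut, grows as its front edge rises, stop at 1.25. 0.35 kg; it always falls shut when let go. A hidden catch holds it in some starts, not in others; nothing outside shows which. Caught, it rises by up to 0.05 rad (6 mm at the handle) and stops dead; it needs no pull above 20 N. Free, 2 N at the handle raise it, or up to 8 N if the bar must turn in a firm grip.
- cover_hinge (a point): Middle of the cover's hinge line, which is level and parallel to the box's y axis; at x = 72.5, y = 0, z = 94 mm in the box frame.
- cover_handle (a point): Middle of the bar of the cover's black handle: round, 10 mm thick, straight for 60 mm along the box's y axis, its middle line 32 mm above the cover's top, with free space under it. Cover shut: at x = -55, y = 0, z = 130 mm in the box frame, 127.5 mm in front of the hinge line and 36 mm above it. It turns with the cover.
- release (a joint): Travel of the yellow button in m: 0 up (start), 0.008 fully down. It moves straight down against some 3 to 5 N, has no spring, and stays down. Pushed fully down it frees the catch for good.
- button_top (a point): Centre of the top face of the yellow round button, 22 mm across, on the grey housing; at x = -50, y = -115 mm in the box frame, 114 mm above the table when up, 106 mm when down.
- block_center (a point): Orange scraper block with a black rubber foot, upright and loose on the table; this point is half-way up, 31 mm above its foot. 62 mm high, 140 g; long axis x (80 mm at the foot). The lower 26 mm are 28 mm thick (y); the grip above is 66 mm long and 24 mm thick, to be taken across its thickness (y).
- chip0_center (a point): Brown-orange stone chip, 22 mm across and 12 mm high, 12 g, loose on the cover; point at half its height.
- chip1_center (a point): Purple stone chip, 23 mm across and 11 mm high, 12 g, loose on the cover; point at half its height.
- chip2_center (a point): Green stone chip, 21 mm across and 13 mm high, 12 g, loose on the cover; point at half its height.
- tape_roll: Bystander: roll of beige tape lying flat, 103 mm across, 25 mm high; origin at the centre of its underside. To be left alone.
- wing_pt_jade: Bystander: small green stone point standing upright, 28 mm across, 75 mm high; origin at the centre of its underside. To be left alone.
There are look-alikes about, which are no part of the job. Of the things like the part that bears block_center, leave any that is white; of the rest the smaller one is meant.

How it is judged (in metres and radians):
On the way, in this order (a step that is already met when the one before it is completed fails the run):
1. all three chips lie in the tray (y of chip0_center in the frame of box between 0.085 and 0.167 m and x of chip0_center in the frame of box between -0.05 and 0.07 m and z of each of chip0_center, chip1_center, chip2_center in the frame of box below 0.05 m and y of chip1_center in the frame of box between 0.085 and 0.167 m and x of chip1_center in the frame of box between -0.05 and 0.07 m and y of chip2_center in the frame of box between 0.085 and 0.167 m and x of chip2_center in the frame of box between -0.05 and 0.07 m), for 0.2 s.
2. with the block set down and the button untouched, the cover is tugged up (value of joint cover above 0.015 rad and value of joint release below 0.003 m and height (world z) of block_center below 0.06 m and contact force between the fingers and cover above 0.3 N), for 0.1 s.
At the end, for the whole second after the job is handed in: the cover stands open by more than 0.70 rad (40 degrees), still, and is touched by the fingers that hold it up; all three chips lie in the tray (below its 50 mm rim); the block is on the table (its middle below 60 mm) (all of step 1 and value of joint cover above 0.7 rad and not (velocity of joint cover above 0.1 rad/s) and velocity of joint cover above -0.1 rad/s and contact force between the fingers and cover above 0.3 N and height (world z) of block_center below 0.06 m); the arm keeps its last pose, push and grip.
It fails at once if a chip is touched with the fingers (contact force between the fingers and chip0 above 0.5 N or contact force between the fingers and chip1 above 0.5 N or contact force between the fingers and chip2 above 0.5 N).
It fails at once if the tape roll or the green stone is moved by more than 30 mm (distance of any of tape_roll, wing_pt_jade from where it was at the start of the episode above 0.03 m).
It also fails if it takes over 72 s, if anything falls off the work surface, if the arm or the gripper's body presses on something with over 40 N, if the wrist force passes 120 N, or if a joint passes its speed limit or range.

## Robot

A 6-joint arm with a two-finger parallel gripper is mounted at the origin on a cart in front of the work surface, level with it; the furniture and walls round the work are solid. World frame = base frame: x ahead of the robot, y to its left, z up, the work surface at z = 0. Lengths are in m, angles in degrees, forces in N, time in s.
With the tool pointing down it reaches from about 0.25 to 0.85 m from the base axis. Payload 12.5 kg.
Tool frame: the origin (TCP) lies midway between the tips of the shut fingers; the grasp point (between the pads) lies 19 mm behind it; z points along the fingers, y is the line along which they close (so a half turn about z gives the same grasp; the last joint's range is limited). The gripper opens to 93 mm and grips with 3 to 60 N. Pads are 15 mm wide; open, the fingers measure 128 mm over their backs; the gripper's body (75 mm by 188 mm) begins 65 mm behind the grasp point.
Start: joints at [65.226, 20.094, 94.641, -0, 65.266, -4.847], TCP at [0.187, 0.517, 0.219] pointing down, gripper open.
Joint ranges: [-157.81, 157.81], [-45, 120.19], [0.68, 151.7], [-89.99, 269.99], [4.06, 180], [-164.3, 164.3]. Speed limits (degrees/s): [127.2, 127.2, 159.86, 180, 180, 180].

## Interface

Orientations are given as [roll, pitch, yaw] about the fixed x, y, z axes, in that order (R = Rz(yaw) Ry(pitch) Rx(roll)).
In Python, from cell import ctrl, imaging gives the robot as it stands.
- The arm moves only by the shell command python3 -m creep 'ROWS' [FORCE]. ROWS is JSON, a list of rows, each a list of 3 entries, a list of its own where there are three numbers: the shift along the tool's x, y, z each as a share of 0.05 m, from -1 to 1, then the turn, a rotation vector about the tool's x, y, z each as a share of 6 degrees, from -1 to 1, then the opening, from 0 (shut) to 1 (fully open). A call has 1 to 20 rows; each row shifts and turns the commanded pose from where the row before left it, along the tool's axes as they then stand; what a row does not reach is not made up. A row lasts 1/8 s, in which the tool goes at most 62.5 mm and 10.7 degrees, less where a joint would pass 70% of its speed; a pose out of reach is approached as far as the arm can. A call with a number of a shift or a turn outside -1 to 1 is refused whole. A call with a gripper value outside its range is refused whole. The fingers move at their own pace and stop on an object; FORCE is the grip in N (left out, the last holds). Time passes only in rows, so rows that do not move let the fingers close. It gives the time, the measured TCP pose, the force, the opening and the grip force at its end, in the units of the state.
- ctrl.read_state(): the state, without advancing time (a new reading comes with each control period).
- imaging.read_camera(name): name is "side" or "top" or "wrist"; returns a dict with "color" (480x640x3 uint8, red, green, blue), "fx", "fy", "cx", "cy" (pixels), "xyz" and "orientation" of the camera in the world; the wrist camera has in their place "T_tool_cam" (4x4, takes a point from camera to tool coordinates, whose origin is the TCP and whose axes are the flange's). Camera axes: x right, y up, looking along -z (the intrinsics and any distortion apply to the point x, -y, -z); pixel columns grow to the right and rows downward; lengths in m; the calibration is good to about 2 mm. A picture is of the moment at which its call begins: read the wrist's pose just before it. There is no depth.
- ctrl.hand_in(): hands the job in; it is judged then, once.
The state is a dict: "time_s": time; "joint_pos": joint angles; "qd": joint speeds; "joint_torque": joint torques, N m; "position": TCP position; "tcp_rot": TCP orientation; "force": force on the tool from outside, world axes, zero at the start; "wrist_torque": the same for the moment, N m; "opening": finger opening in m; "grasp_force": force on a finger pad.
Only numpy, scipy, OpenCV 4.12 (cv2) and the standard library are available. Lean on these libraries where they do the work, as an engineer would, in place of code of your own. Each camera call takes 0.05 s, during which the arm holds its last target. There are 200 camera calls.

## Working session

There is one attempt and no reset: what is moved stays moved. The work goes in short steps, Python scripts to look and compute and a shell command to move; the robot and the scene stay as the last step left them, time stands still between calls to the robot, and variables do not carry over. Pictures are saved under pics/ and viewed, at most 10 in all, crops included, and the job is handed in when it is done.

```bash
ls; mkdir -p pics
cat > h.py <<'E'
import numpy as np, cv2
from cell import ctrl, imaging
from scipy.spatial.transform import Rotation as R
def rot(o):
    o=np.array(o,float)
    if o.shape==(3,3): return o
    return R.from_euler('xyz',o,degrees=True).as_matrix()
def cam(name):
    s=ctrl.read_state(); c=imaging.read_camera(name)
    if name=='wrist':
        T=np.eye(4);T[:3,:3]=rot(s['tcp_rot']);T[:3,3]=s['position'];T=T@np.array(c['T_tool_cam'])
        c['R'],c['t']=T[:3,:3],T[:3,3]
    else: c['R'],c['t']=rot(c['orientation']),np.array(c['xyz'])
    return c
def ray(c,u,v):
    d=np.array([(u-c['cx'])/c['fx'],-(v-c['cy'])/c['fy'],-1.]);return c['R']@d
def onz(c,u,v,z):
    d=ray(c,u,v);return c['t']+d*(z-c['t'][2])/d[2]
def proj(c,p):
    q=c['R'].T@(np.array(p)-c['t']);return c['cx']+c['fx']*q[0]/-q[2], c['cy']+c['fy']*q[1]/q[2]
def save(c,n): cv2.imwrite('pics/'+n+'.png',c['color'][:,:,::-1])
E
python3 - <<'E'
from h import *
print(ctrl.read_state())
for n in('top','side','wrist'):
    c=cam(n);save(c,n+'0');print(n,{k:v for k,v in c.items() if k!='color'})
E
```

```text
pics
{'time_s': 0.0, 'joint_pos': array([ 6.52246503e+01,  2.01252134e+01,  9.46753210e+01, -3.38774763e-04,
        6.52647826e+01, -4.84690717e+00]), 'qd': array([ 0.19223193,  0.03127048,  0.02276183, -0.0528494 ,  0.12498192,
       -0.09680602]), 'joint_torque': array([-4.99191992e-04, -4.97315633e+01, -2.85254645e+01,  6.99073146e-02,
        2.56818772e-02, -8.12692224e-05]), 'position': array([0.18730194, 0.51677565, 0.21810386]), 'tcp_rot': array([-1.79934891e+02, -5.21244372e-03,  1.60071696e+02]), 'force': array([ 0.30856229, -0.24698404,  0.49395549]), 'wrist_torque': array([-0.00018897,  0.02201551, -0.03999676]), 'grasp_force': 0.0, 'opening': 0.09316668269443817}
top {'fx': 579.2424355622902, 'fy': 579.2424355622902, 'cx': 324.9552017192451, 'cy': 238.38103480356904, 'xyz': array([0.39527114, 0.06225222, 1.49515022]), 'orientation': array([  6.9501162 ,  -0.15836901, -90.14852441]), 'R': array([[-0.00259223,  0.99264941, -0.12099763],
       [-0.99999282, -0.00223872,  0.00305741],
       [ 0.00276406,  0.12100469,  0.99264809]]), 't': array([0.39527114, 0.06225222, 1.
[... 412 characters left out ...]
535, -0.78488997,  0.59317854])}
wrist {'fx': 345.17431197773857, 'fy': 345.17431197773857, 'cx': 319.62982140062525, 'cy': 231.58518740588815, 'T_tool_cam': array([[ 7.49051884e-05,  9.66171049e-01,  2.57902112e-01,
         7.17551234e-02],
       [ 9.99999862e-01, -2.06235725e-04,  4.82174448e-04,
         2.33505201e-04],
       [ 5.19051621e-04,  2.57902041e-01, -9.66170931e-01,
        -1.65916663e-01],
       [ 0.00000000e+00,  0.00000000e+00,  0.00000000e+00,
         1.00000000e+00]]), 'R': array([[ 0.3407336 , -0.90850598, -0.24190389],
       [ 0.94015866,  0.32884473,  0.08923479],
       [-0.00152152, -0.25783332,  0.96618821]]), 't': array([0.11999818, 0.54163476, 0.38408719])}
```

View pics/top0.png

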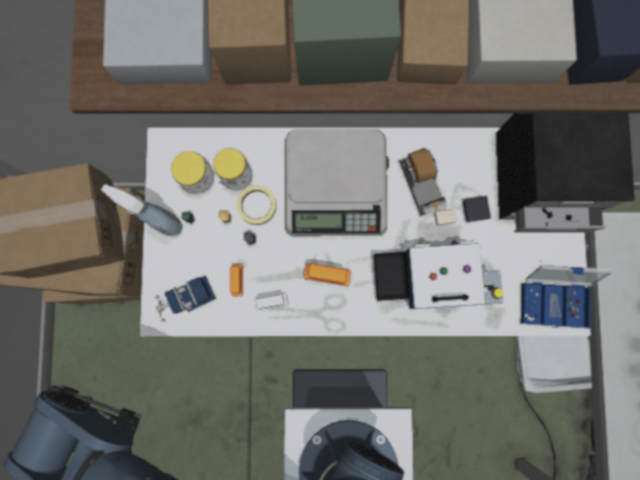

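View pics/side0.png

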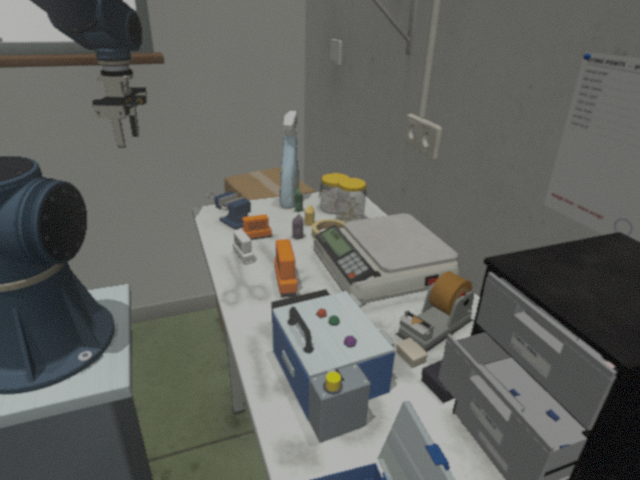

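The top view shows the box at about (447,273), the tray at (392,275), the small orange block at (236,279) and a larger orange look-alike at (327,273). The button is at (498,293), the handle at (450,297) and the chips at (433,276), (444,271) and (467,269). I'll measure these next.

Run:
```python
from h import *
c=cam('top');im=c['color'];hsv=cv2.cvtColor(im,cv2.COLOR_RGB2HSV)
def blobs(m,roi,lo=8):
    x0,y0,x1,y1=roi;mm=np.zeros_like(m);mm[y0:y1,x0:x1]=m[y0:y1,x0:x1]
    n,l,s,ce=cv2.connectedComponentsWithStats(mm)
    return [(ce[i],s[i,4],cv2.minAreaRect(np.argwhere(l==i)[:,::-1].astype(np.float32))) for i in range(1,n) if s[i,4]>=lo]
def show(n,bl,z):
    for ce,a,r in bl: print(n,ce.round(1),a,'rect',np.round(r[1],1),round(r[2],1),'centre',onz(c,*ce,z).round(4))
rg=lambda lo,hi:cv2.inRange(hsv,lo,hi)
show('orange',blobs(rg((5,150,120),(20,255,255)),(200,240,360,310)),.055)
show('yellow',blobs(rg((22,120,120),(35,255,255)),(480,270,520,310),4),.114)
roi=(412,248,478,290)
show('chipsat',blobs(rg((0,70,30),(180,255,255)),roi,5),.104)
show('handle',blobs(rg((0,0,0),(180,255,70)),(420,285,480,306)),.133)
show('tray',blobs(rg((0,0,0),(180,255,60)),(365,240,412,310),50),.05)
bl=blobs(rg((0,0,165),(180,40,255)),(409,236,484,310),300)
show('cover',bl,.098)
for p in cv2.boxPoints(bl[0][2]): print('corner',p,onz(c,*p,.098).round(4))
cv2.imwrite('pics/top1.png',cv2.resize(im[230:320,210:520,::-1],None,fx=2.5,fy=2.5,interpolation=2))
# side checks
```

```text
orange [236.3 279.5] 299 rect [29. 10.] 90.0 centre [0.4685 0.2782 0.055 ]
orange [326.7 273.8] 609 rect [43.2 14.3] 9.5 centre [0.4822 0.0536 0.055 ]
yellow [497.4 292.5] 54 rect [7. 7.] 90.0 centre [ 0.4331 -0.3516  0.114 ]
chipsat [466.8 268.5] 28 rect [4.9 4.9] 45.0 centre [ 0.4911 -0.2831  0.104 ]
chipsat [443.1 270.7] 22 rect [4.5 4.5] 26.6 centre [ 0.486 -0.226  0.104]
chipsat [432.7 276.1] 29 rect [5. 5.] 90.0 centre [ 0.473  -0.2005  0.104 ]
handle [449.7 297.6] 80 rect [ 3.2 33.2] 86.2 centre [ 0.421  -0.2337  0.133 ]
tray [392.7 275.8] 1604 rect [55.2 34.5] 85.0 centre [ 0.4769 -0.111   0.05  ]
cover [449.  274.1] 4293 rect [73. 72.] 90.0 centre [ 0.4781 -0.2412  0.098 ]
corner [411. 236.] [ 0.5709 -0.1513  0.098 ]
corner [483. 236.] [ 0.5705 -0.3266  0.098 ]
corner [483. 309.] [ 0.3943 -0.3203  0.098 ]
corner [411. 309.] [ 0.3947 -0.1477  0.098 ]
```

View pics/top1.png

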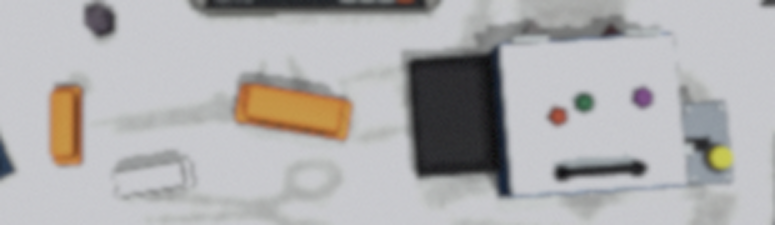

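Box frame from the handle, tray and button: origin about (0.476, -0.234) with yaw about 3.6°, and the three agree within 4 mm. Next I move over the block.

```bash
python3 -m creep '[[[0,0,0],[0,0,-0.83],1],[[0,0,0],[0,0,-0.83],1],[[0,0,0],[0,0,-0.83],1],[[0,0,0],[0,0,-0.83],1],[[-0.7,-0.6,0],[0,0,0],1],[[-0.7,-0.6,0],[0,0,0],1],[[-0.7,-0.6,0],[0,0,0],1],[[-0.7,-0.6,0],[0,0,0],1],[[-0.7,-0.6,0],[0,0,0],1],[[-0.7,-0.6,0],[0,0,0],1],[[-0.7,-0.6,0],[0,0,0],1],[[-0.7,-0.6,0],[0,0,0],1],[[0,0,0],[0,0,0],1]]' 20
python3 - <<'E'
from h import *
c=cam('wrist');save(c,'w1');hsv=cv2.cvtColor(c['color'],cv2.COLOR_RGB2HSV)
m=cv2.inRange(hsv,(5,150,90),(20,255,255))
n,l,s,ce=cv2.connectedComponentsWithStats(m)
for i in range(1,n):
    if s[i,4]>300:
        r=cv2.minAreaRect(np.argwhere(l==i)[:,::-1].astype(np.float32));print(ce[i],s[i],r)
        P=[onz(c,*p,.062) for p in cv2.boxPoints(r)];print(np.round(P,4),onz(c,*r[0],.062))
E
```

```text
time_s: 1.82
position: [0.469, 0.2753, 0.2184]
tcp_rot: [-180.0, -0.0, 179.8]
force: [0.3, -0.6, -0.4]
opening: 0.0926
grasp_force: 0.0
[325.90648952 211.73122126] [ 313  173   26   79 1957] ((325.5, 212.0), (78.0, 25.0), 90.0)
[[0.4273 0.2694 0.062 ]
 [0.4273 0.2925 0.062 ]
 [0.5031 0.2933 0.062 ]
 [0.503  0.2688 0.062 ]] [0.46405574 0.28102058 0.062     ]
[ 87.97351195 230.94078246] [  17  197  154   69 6569] ((91.7582778930664, 230.7542724609375), (150.74118041992188, 60.270591735839844), 8.79741096496582)
[[ 0.5001 -0.0256  0.062 ]
 [ 0.4416 -0.0033  0.062 ]
 [ 0.4641  0.1337  0.062 ]
 [ 0.5247  0.1176  0.062 ]] [0.48183338 0.05521157 0.062     ]
```

View pics/w1.png

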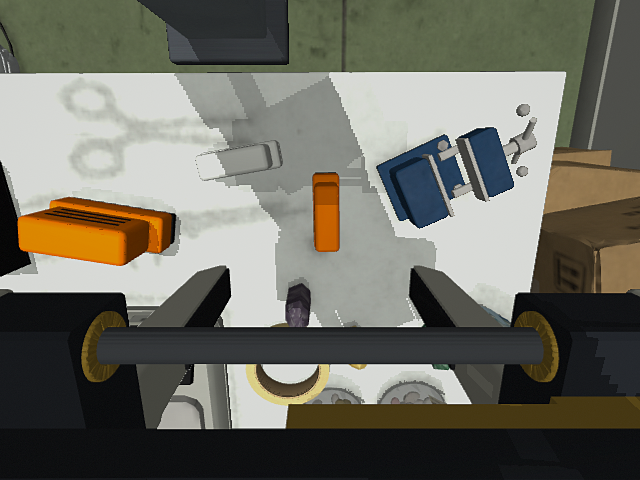

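The wrist view shows the small block at (326,212), square to the world axes, with the vise to its right from about column 380. I'll narrow the fingers, descend to TCP z≈0.028 and grip.

```bash
python3 -m creep '[[[0,0.1,0],[0,0,0],0.65],[[0,0,0],[0,0,0],0.65],[[0,0,0.8],[0,0,0],0.65],[[0,0,0.8],[0,0,0],0.65],[[0,0,0.8],[0,0,0],0.65],[[0,0,0.8],[0,0,0],0.65],[[0,0,0.6],[0,0,0],0.65],[[0,0,0],[0,0,0],0.2],[[0,0,0],[0,0,0],0.1],[[0,0,0],[0,0,0],0.1],[[0,0,0],[0,0,0],0.1],[[0,0,0],[0,0,0],0.1]]' 30
```

```text
time_s: 3.38
position: [0.4678, 0.2823, 0.0295]
tcp_rot: [180.0, 0.1, 180.0]
force: [-0.6, -0.2, 7.2]
opening: 0.024
grasp_force: 30.0
```

```bash
python3 -m creep '[[[0,0,-0.5],[0,0,0],0.1],[[0,0,-0.9],[0,0,0],0.1],[[0,0,-0.9],[0,0,0],0.1],[[0,0,-0.9],[0,0,0],0.1],[[0,-0.5,0],[0,0,0],0.1],[[-0.04,-1,0],[0,0,0],0.1],[[-0.04,-1,0],[0,0,0],0.1],[[-0.04,-1,0],[0,0,0],0.1],[[-0.04,-1,0],[0,0,0],0.1],[[-0.04,-1,0],[0,0,0],0.1],[[-0.04,-1,0],[0,0,0],0.1],[[-0.04,-1,0],[0,0,0],0.1],[[-0.04,-1,0],[0,0,0],0.1],[[-0.04,-1,0],[0,0,0],0.1],[[-0.04,-1,0],[0,0,0],0.1],[[0,-1,0],[0,0,0],0.1],[[0,-0.47,0],[0,0,0],0.1],[[0,0,0],[0,0,-0.6],0.1],[[0,0,0],[0,0,0],0.1]]'
python3 - <<'E'
from h import *
s=ctrl.read_state();p=s['position'];o=np.array([.476,-.234]);y=np.radians(3.6)
print(p,s['tcp_rot'],'box',np.array([[np.cos(y),np.sin(y)],[-np.sin(y),np.cos(y)]])@(p[:2]-o))
c=cam('side');cv2.imwrite('pics/s1.png',cv2.resize(c['color'][250:460,230:450,::-1],None,fx=2.6,fy=2.6,interpolation=2))
w=cam('wrist');hsv=cv2.cvtColor(w['color'],cv2.COLOR_RGB2HSV)
save(w,'w2')
E
```

```text
time_s: 5.75
position: [0.4872, -0.316, 0.1885]
tcp_rot: [180.0, -0.0, -176.4]
force: [-0.6, 0.0, -1.3]
opening: 0.0239
grasp_force: 29.9
[ 0.48722347 -0.31601717  0.18849158] [ 1.79969960e+02 -2.16080140e-02 -1.76424717e+02] box [ 0.00605142 -0.08256005]
```

View pics/w2.png

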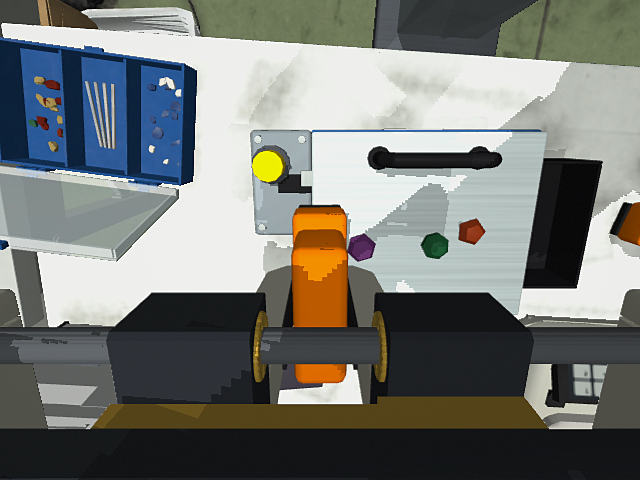

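The wrist view shows the block held. The handle is level in the picture at (435,158), so the yaw is right. The button is at (268,165), the purple chip at (361,247), green at (434,246) and red at (471,231). I'll refine the frame from these.

Run:
```python
from h import *
w=cam('wrist');o=np.array([.476,-.234]);y=np.radians(3.6)
B=lambda p:(np.array([[np.cos(y),np.sin(y)],[-np.sin(y),np.cos(y)]])@(p[:2]-o)).round(4)
for n,u,v,z in [('hL',382,160,.130),('hR',492,159,.130),('button',268,163,.114),('cover near L',313,130,.098),('cover near R',543,131,.098),('purple',361,247,.105),('green',434,246,.105),('red',471,231,.104)]: print(n,B(onz(w,u,v,z)))
```

```text
hL [-0.0528 -0.0422]
hR [-0.0533  0.0279]
button [-0.0499 -0.1174]
cover near L [-0.072  -0.0868]
cover near R [-0.0712  0.0774]
purple [ 0.0132 -0.0508]
green [0.0125 0.0045]
red [0.001  0.0316]
```

```bash
python3 -m creep '[[[0,0,0.4],[0,0,0],0.1],[[0,0,0.4],[0,0,0],0.1],[[0,0,0.3],[0,0,0],0.1],[[0,0,0.05],[0,0,0],0.1],[[0,0,0],[0,0,0],0.1],[[0,0,0],[0,0,0],0.1]]'
```

```text
time_s: 6.65
position: [0.4877, -0.3167, 0.1319]
tcp_rot: [-180.0, 0.1, -176.4]
force: [0.6, 0.1, -0.8]
opening: 0.024
grasp_force: 29.9
```

```bash
python3 -m creep '[[[0,0,0.03],[0,0,0],0.1],[[0,0.2,0],[0,0,0],0.1],[[0,0.2,0],[0,0,0],0.1],[[0,0.2,0],[0,0,0],0.1],[[0,0.2,0],[0,0,0],0.1],[[0,0.2,0],[0,0,0],0.1],[[0,0.2,0],[0,0,0],0.1],[[0,0.2,0],[0,0,0],0.1],[[0,0.2,0],[0,0,0],0.1],[[0,0.2,0],[0,0,0],0.1],[[0,0.2,0],[0,0,0],0.1],[[0,0,0],[0,0,0],0.1]]'
python3 - <<'E'
from h import *
save(cam('wrist'),'w3')
E
```

```text
time_s: 8.15
position: [0.481, -0.216, 0.1297]
tcp_rot: [180.0, -0.0, -176.4]
force: [0.3, -0.6, -1.4]
opening: 0.0242
grasp_force: 29.9
```

View pics/w3.png

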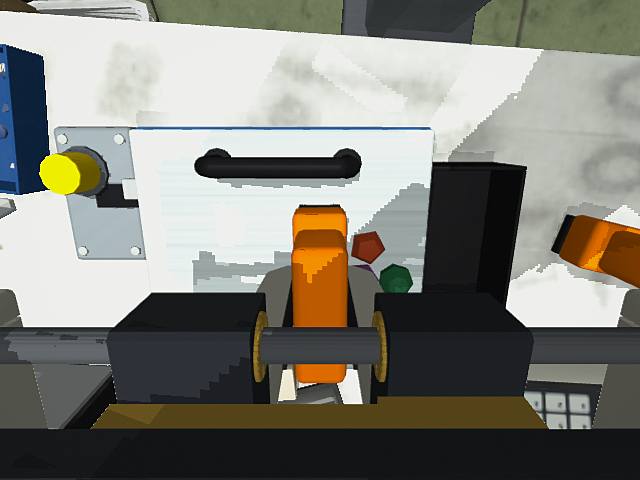

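The chips are being pushed ahead of the block: red at (368,247), purple at (366,267), green at (396,280). The tray starts at column 430. I'll continue.

```bash
python3 -m creep '[[[0,0.2,0],[0,0,0],0.1],[[0,0.2,0],[0,0,0],0.1],[[0,0.2,0],[0,0,0],0.1],[[0,0.2,0],[0,0,0],0.1],[[0,0.2,0],[0,0,0],0.1],[[0,0.2,0],[0,0,0],0.1],[[0,0.2,0],[0,0,0],0.1],[[0,0.2,0],[0,0,0],0.1],[[0,0.1,0],[0,0,0],0.1],[[0,0,0],[0,0,0],0.1],[[0,0,0],[0,0,0],0.1],[[0,0,-0.8],[0,0,0],0.1],[[0,-0.6,-0.8],[0,0,0],0.1],[[0,-0.8,0],[0,0,0],0.1],[[0,0,0],[0,0,0],0.1]]'
python3 - <<'E'
from h import *
o=np.array([.4765,-.236]);y=np.radians(3.6)
B=lambda p:(np.array([[np.cos(y),np.sin(y)],[-np.sin(y),np.cos(y)]])@(p[:2]-o)).round(4)
w=cam('wrist');save(w,'w4')
hsv=cv2.cvtColor(w['color'],cv2.COLOR_RGB2HSV)
for n,lo,hi in[('red',(3,120,40),(14,255,255)),('green',(55,80,30),(90,255,255)),('purple',(130,60,30),(165,255,255))]:
    N,l,s,ce=cv2.connectedComponentsWithStats(cv2.inRange(hsv,lo,hi))
    for i in range(1,N):
        if s[i,4]>60:print(n,ce[i].round(),s[i,4],B(onz(w,*ce[i],.01)))
E
```

```text
time_s: 10.07
position: [0.4802, -0.2039, 0.2099]
tcp_rot: [-180.0, 0.0, -176.6]
force: [0.0, 0.3, -1.3]
opening: 0.0241
grasp_force: 29.9
red [389. 196.] 197 [-0.0075  0.1057]
red [546. 226.] 2541 [0.0257 0.2785]
red [320. 275.] 4713 [0.0833 0.0325]
red [321. 374.] 611 [0.2137 0.0333]
green [387. 218.] 170 [0.0167 0.1046]
purple [417. 233.] 289 [0.0332 0.1384]
```

View pics/w4.png

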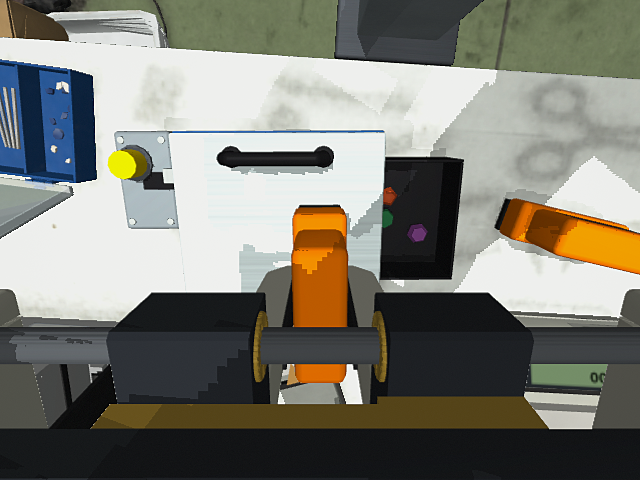

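All three chips lie in the tray: red (389,196), green (387,218), purple (417,233). Now I put the block back where it stood.

```bash
python3 -m creep '[[[0,0,0],[0,0,0.58],0.1],[[0,0.5,0],[0,0,0],0.1],[[0.03,1,0],[0,0,0],0.1],[[0.03,1,0],[0,0,0],0.1],[[0.03,1,0],[0,0,0],0.1],[[0.03,1,0],[0,0,0],0.1],[[0.03,1,0],[0,0,0],0.1],[[0.03,1,0],[0,0,0],0.1],[[0.03,1,0],[0,0,0],0.1],[[0.03,1,0],[0,0,0],0.1],[[0,0.7,0],[0,0,0],0.1],[[0,0.4,0],[0,0,0],0.1],[[0,0,0.8],[0,0,0],0.1],[[0,0,0.8],[0,0,0],0.1],[[0,0,0.8],[0,0,0],0.1],[[0,0,0.7],[0,0,0],0.1],[[0,0,0.3],[0,0,0],0.1],[[0,0,0],[0,0,0],0.1]]'
```

```text
time_s: 12.38
position: [0.4669, 0.278, 0.0394]
tcp_rot: [-180.0, -0.1, -179.9]
force: [-0.1, 0.7, -0.8]
opening: 0.0237
grasp_force: 29.9
```

```bash
python3 -m creep '[[[0,0,0.1],[0,0,0],0.1],[[0,0,0.08],[0,0,0],0.1],[[0,0,0],[0,0,0],0.1],[[0,0,0],[0,0,0],0.65],[[0,0,0],[0,0,0],0.65],[[0,0,0],[0,0,0],0.65],[[0,0,-0.5],[0,0,0],0.65],[[0,0,-0.9],[0,0,0],0.65],[[0,0,-0.9],[0,0,0],0.65],[[0,0,-0.9],[0,0,0],0.65],[[0,0,-0.7],[0,0,0],0.65],[[0,0,0],[0,0,0],0.65]]'
python3 - <<'E'
from h import *
w=cam('wrist');save(w,'w5')
hsv=cv2.cvtColor(w['color'],cv2.COLOR_RGB2HSV)
N,l,s,ce=cv2.connectedComponentsWithStats(cv2.inRange(hsv,(5,150,90),(20,255,255)))
for i in range(1,N):
    if s[i,4]>300:print(ce[i],s[i],onz(w,*ce[i],.055))
E
```

```text
time_s: 13.88
position: [0.4681, 0.2788, 0.2282]
tcp_rot: [179.9, 0.2, -179.9]
force: [0.1, 0.1, -0.8]
opening: 0.0604
grasp_force: 0.0
[319.11039657 208.89013934] [ 306  172   26   76 1866] [0.46423361 0.2788107  0.055     ]
[ 95.29906001 228.15198843] [  21  195  150   67 6915] [0.48449431 0.05209215 0.055     ]
```

```bash
python3 -m creep '[[[0,-0.5,0],[0,0,0],0.65],[[0.09,-1,0],[0,0,0],0.65],[[0.09,-1,0],[0,0,0],0.65],[[0.09,-1,0],[0,0,0],0.65],[[0.09,-1,0],[0,0,0],0.65],[[0.09,-1,0],[0,0,0],0.65],[[0.09,-1,0],[0,0,0],0.65],[[0.09,-1,0],[0,0,0],0.65],[[0.09,-1,0],[0,0,0],0.65],[[0.09,-1,0],[0,0,0],0.65],[[0.1,-0.92,0],[0,0,0],0.65],[[0,0,0],[0,0,1],0.65],[[0,0,0],[0,0,1],0.65],[[0,0,0],[0,0,1],0.65],[[0,0,0],[0,0,1],0.65],[[0,0,0],[0,0,1],0.65]]'
python3 -m creep '[[[0,0,0],[0,0,1],0.65],[[0,0,0],[0,0,1],0.65],[[0,0,0],[0,0,1],0.65],[[0,0,0],[0,0,1],0.65],[[0,0,0],[0,0,1],0.65],[[0,0,0],[0,0,1],0.65],[[0,0,0],[0,0,1],0.65],[[0,0,0],[0,0,1],0.65],[[0,0,0],[0,0,1],0.65],[[0,0,0],[0,0,0.4],0.65],[[0,0,0],[0,0,0],0.65]]'
python3 - <<'E'
from h import *
w=cam('wrist');save(w,'w6')
s=cam('side');p=ctrl.read_state()['position'];print(p)
E
```

```text
time_s: 15.92
position: [0.4221, -0.2424, 0.2241]
tcp_rot: [180.0, -0.1, 149.9]
force: [-0.4, -0.8, 0.3]
opening: 0.0602
grasp_force: 0.0
time_s: 17.3
position: [0.4222, -0.2425, 0.2244]
tcp_rot: [-179.9, -0.1, 93.7]
force: [-0.4, -0.4, 0.8]
opening: 0.0605
grasp_force: 0.0
[ 0.42239513 -0.24260501  0.22482127]
```

View pics/w6.png

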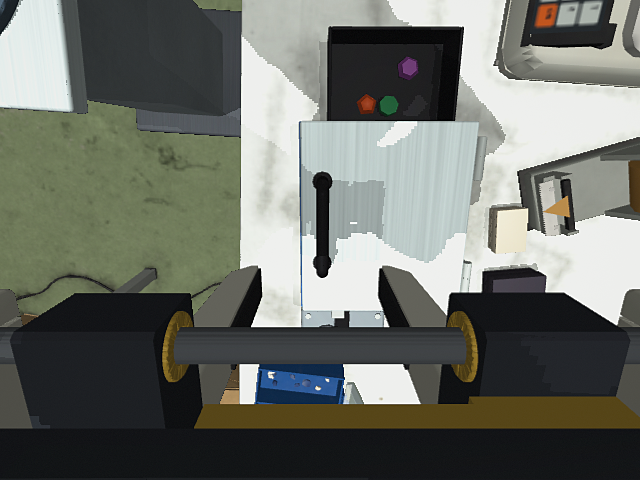

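The wrist view shows all chips in the tray and the bar at column 322, rows 180–266, between the fingers.

```bash
python3 - <<'E'
from h import *
w=cam('wrist');print(onz(w,322,182,.130),onz(w,322,265,.130),onz(w,322,223,.13),w['t'])
E
python3 -m creep '[[[0,0,0.7],[0,0,0],0.65],[[0,0,0.7],[0,0,0],0.65],[[0,0,0.5],[0,0,0],0.65],[[0,0,0.3],[0,0,0],0.65],[[0,0,0],[0,0,0],0.65]]'
```

```text
[ 0.42105914 -0.20188213  0.13      ] [ 0.42555077 -0.26813577  0.13      ] [ 0.42320639 -0.23355508  0.13      ] [ 0.41764211 -0.17115241  0.39080198]
time_s: 18.08
position: [0.4224, -0.2426, 0.1151]
tcp_rot: [-179.9, -0.1, 93.7]
force: [0.2, -0.0, -0.4]
opening: 0.0604
grasp_force: 0.0
```

```bash
python3 -m creep '[[[0,0,0.04],[0,0,0],0.4],[[0,0,0],[0,0,0],0.2],[[0,0,0],[0,0,0],0],[[0,0,0],[0,0,0],0],[[0,0,0],[0,0,0],0],[[0,0,0],[0,0,0],0],[[0,0,0],[0,0,0],0]]' 20
python3 -m creep '[[[0,0,-0.04],[0,0,0],0],[[0,0,-0.04],[0,0,0],0],[[0,0,0],[0,0,0],0],[[0,0,0],[0,0,0],0]]'
```

```text
time_s: 18.95
position: [0.424, -0.2428, 0.1138]
tcp_rot: [179.8, 0.0, 93.7]
force: [7.7, 1.8, -3.6]
opening: 0.0096
grasp_force: 20.0
time_s: 19.45
position: [0.425, -0.2429, 0.1177]
tcp_rot: [179.7, 0.1, 93.7]
force: [16.3, 3.2, -11.2]
opening: 0.0092
grasp_force: 20.0
```

```bash
python3 -m creep '[[[0,0.06,0],[0,0,0],0],[[0,0,0],[0,0,0],0],[[0,0,0],[0,0,0],0]]'; python3 -m creep '[[[0,0.01,-0.04],[0,0,0],0],[[0,0,0],[0,0,0],0],[[0,0,0],[0,0,0],0]]'
```

```text
time_s: 19.82
position: [0.4251, -0.2427, 0.1174]
tcp_rot: [-179.9, -0.0, 93.7]
force: [-3.8, -3.5, -0.9]
opening: 0.0092
grasp_force: 20.0
time_s: 20.2
position: [0.4253, -0.2426, 0.1184]
tcp_rot: [-179.9, -0.0, 93.7]
force: [-1.6, -6.8, -15.8]
opening: 0.009
grasp_force: 20.0
```

The cover lifted about 4.5 mm. The next 2 mm of command added only 1 mm and took the pull to about 16 N, so it is caught. I'll let go and move to the button.

```bash
python3 -m creep '[[[0,-0.02,0.06],[0,0,0],0],[[0,-0.02,0.06],[0,0,0],0],[[0,0,0],[0,0,0],0.65],[[0,0,0],[0,0,0],0.65],[[0,0,0],[0,0,0],0.65],[[0,0,-0.4],[0,0,0],0.65],[[0,0,-0.7],[0,0,0],0.65],[[0,0,-0.5],[0,0,0],0],[[-0.5,0,0],[0,0,0],0],[[-0.8,0.02,0],[0,0,0],0],[[-0.7,0,0],[0,0,0],0],[[-0.2,0,0],[0,0,0],0],[[0,0,0],[0,0,0],0],[[0,0,0],[0,0,0],0]]'
python3 - <<'E'
from h import *
t=cam('top');w=cam('wrist');save(w,'w7')
hsv=cv2.cvtColor(w['color'],cv2.COLOR_RGB2HSV)
N,l,s,ce=cv2.connectedComponentsWithStats(cv2.inRange(hsv,(22,140,140),(35,255,255)))
for i in range(1,N):
    if s[i,4]>60:print(ce[i],s[i],onz(w,*ce[i],.114))
print(ctrl.read_state()['position'])
E
```

```text
time_s: 21.95
position: [0.4323, -0.3514, 0.1937]
tcp_rot: [-180.0, -0.0, 93.8]
force: [0.2, -0.2, 0.0]
opening: 0.0004
grasp_force: 0.0
[324.17647059 243.76134454] [310 231  29  27 595] [ 0.43564344 -0.35453572  0.114     ]
[ 0.43242063 -0.35152513  0.19376929]
```

View pics/w7.png

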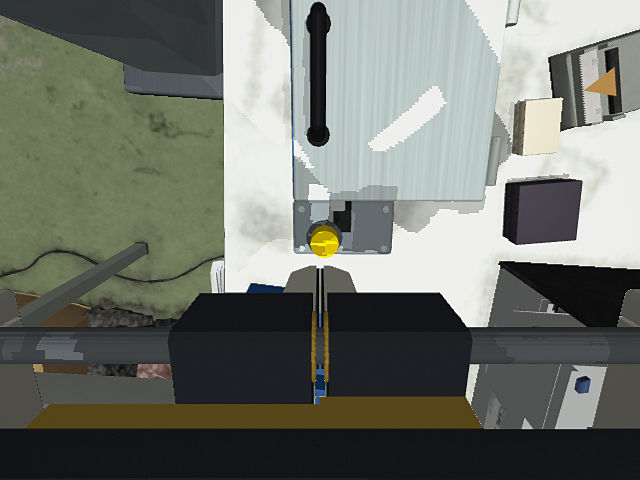

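The fingers are shut over the button, seen at (324,244). The cover looks shut. Pressing now.

```bash
python3 -m creep '[[[-0.04,0.04,0.6],[0,0,0],0],[[0,0,0.6],[0,0,0],0],[[0,0,0.3],[0,0,0],0],[[0,0,0.1],[0,0,0],0],[[0,0,0.06],[0,0,0],0],[[0,0,0.06],[0,0,0],0],[[0,0,0],[0,0,0],0]]'; python3 -m creep '[[[0,0,0.04],[0,0,0],0],[[0,0,0.02],[0,0,0],0],[[0,0,0],[0,0,0],0],[[0,0,0],[0,0,0],0]]'
```

```text
time_s: 22.92
position: [0.4347, -0.3545, 0.108]
tcp_rot: [180.0, 0.0, 93.7]
force: [-0.1, 0.9, 1.8]
opening: 0.0005
grasp_force: 0.9
time_s: 23.42
position: [0.4348, -0.3545, 0.1061]
tcp_rot: [179.9, 0.1, 93.7]
force: [-4.1, 5.6, 18.1]
opening: 0.0004
grasp_force: 9.0
```

```bash
python3 -m creep '[[[0,0,0.02],[0,0,0],0],[[0,0,0],[0,0,0],0],[[0,0,-0.5],[0,0,0],0],[[0,0,-0.9],[0,0,0],0.3],[[0,0,-0.6],[0,0,0],0.65],[[0.5,-0.06,0],[0,0,0],0.65],[[0.8,0,0],[0,0,0],0.65],[[0.7,0,0],[0,0,0],0.65],[[0.25,0,0],[0,0,0],0.65],[[0,0,0.7],[0,0,0],0.65],[[0,0,0.7],[0,0,0],0.65],[[0,0,0.3],[0,0,0],0.65],[[0,0,0],[0,0,0],0.65]]'
```

```text
time_s: 25.05
position: [0.4241, -0.2425, 0.1183]
tcp_rot: [-179.9, -0.0, 93.7]
force: [-0.2, 0.3, 0.1]
opening: 0.0603
grasp_force: 0.0
```

```bash
python3 -m creep '[[[0,0,0.08],[0,0,0],0.4],[[0,0,0],[0,0,0],0.2],[[0,0,0],[0,0,0],0],[[0,0,0],[0,0,0],0],[[0,0,0],[0,0,0],0],[[0,0,0],[0,0,0],0],[[0,0,0],[0,0,0],0]]' 20
python3 - <<'E'
import numpy as np
d=np.radians; R=lambda a:np.array([[np.cos(a),np.sin(a)],[-np.sin(a),np.cos(a)]])
def tcp(c): # cover angle deg, tool tilt half
    return R(d(c))@[-127.5,36]+R(d(c/2))@[0,-17]
for c in range(0,51,5):
    s=R(d(c/2)).T@(tcp(c+5)-tcp(c))/50; print(c,'y %.3f z %.3f'%(s[0],-s[1]),'tcp dx,dz',(tcp(c)-tcp(0)).round(1))
E
```

```text
time_s: 25.92
position: [0.424, -0.2422, 0.1147]
tcp_rot: [-180.0, -0.0, 93.7]
force: [-2.8, -0.0, 2.5]
opening: 0.0094
grasp_force: 20.0
0 y 0.058 z -0.220 tcp dx,dz [0. 0.]
5 y 0.067 z -0.216 tcp dx,dz [ 2.9 11. ]
10 y 0.076 z -0.213 tcp dx,dz [ 6.7 21.7]
15 y 0.086 z -0.208 tcp dx,dz [11.4 31.9]
20 y 0.095 z -0.204 tcp dx,dz [17.  41.7]
25 y 0.103 z -0.199 tcp dx,dz [23.5 50.9]
30 y 0.112 z -0.194 tcp dx,dz [30.7 59.5]
35 y 0.120 z -0.188 tcp dx,dz [38.6 67.4]
40 y 0.128 z -0.182 tcp dx,dz [47.2 74.6]
45 y 0.136 z -0.175 tcp dx,dz [56.3 80.9]
50 y 0.144 z -0.169 tcp dx,dz [65.9 86.4]
```

```bash
python3 -m creep '[[[0,0.03,-0.11],[0.21,0,0],0],[[0,0.03,-0.11],[0.21,0,0],0],[[0,0.035,-0.11],[0.21,0,0],0],[[0,0.035,-0.11],[0.21,0,0],0],[[0,0,0],[0,0,0],0]]'
```

```text
time_s: 26.55
position: [0.4309, -0.2417, 0.1368]
tcp_rot: [-174.8, -0.0, 93.7]
force: [-6.7, -3.7, 0.6]
opening: 0.0091
grasp_force: 20.0
```

The cover is free and following. Continuing the arc.

```bash
python3 -m creep '[[[0,0.076,-0.213],[0.42,0,0],0],[[0,0.086,-0.208],[0.42,0,0],0],[[0,0.095,-0.204],[0.42,0,0],0],[[0,0.103,-0.2],[0.42,0,0],0],[[0,0,0],[0,0,0],0]]'; python3 -m creep '[[[0,0.112,-0.194],[0.42,0,0],0],[[0,0.12,-0.188],[0.42,0,0],0],[[0,0.128,-0.182],[0.42,0,0],0],[[0,0.136,-0.175],[0.42,0,0],0],[[0,0,0],[0,0,0],0],[[0,0,0],[0,0,0],0]]'
python3 - <<'E'
from h import *
c=cam('side');cv2.imwrite('pics/s2.png',cv2.resize(c['color'][190:480,180:500,::-1],None,fx=2,fy=2))
E
```

```text
time_s: 27.18
position: [0.4553, -0.2403, 0.1752]
tcp_rot: [-164.7, 0.0, 93.7]
force: [-8.2, -2.3, 5.4]
opening: 0.0094
grasp_force: 20.0
time_s: 27.92
position: [0.4904, -0.2381, 0.2023]
tcp_rot: [-154.7, 0.1, 93.7]
force: [-4.7, -2.2, 7.0]
opening: 0.009
grasp_force: 20.0
```

View pics/s2.png

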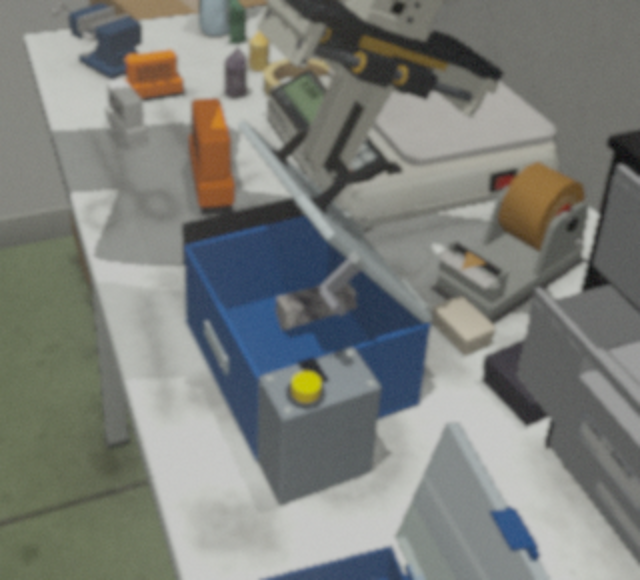

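The side view shows the cover standing at about 50° (dx 66 mm, dz 88 mm match 0.87 rad), still gripped. The block is on the table and the button is down. Handing in.

```bash
python3 -m creep '[[[0,0,0],[0,0,0],0],[[0,0,0],[0,0,0],0]]'; python3 -c "
from cell import ctrl
print(ctrl.hand_in())"
```

```text
time_s: 28.22
position: [0.4903, -0.2381, 0.2022]
tcp_rot: [-154.7, 0.1, 93.7]
force: [-5.0, -1.4, 6.9]
opening: 0.009
grasp_force: 20.0
the job is handed in; nothing more can be done
None
```

The job was handed in at 28.2 s, with no verdict returned: all three chips are in the tray, the block is back on the table, the tug showed the cover caught, the button was pushed down, and the cover is held open at about 0.87 rad.

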